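Hang the board frame on the two hooks of the bench stand

TASK

Lift the aluminium circuit-board frame out of its white bench rack and hang it by its top rail on the two steel hooks of the stand. Set the rail down gently on both hooks and work it gently sideways until both hooks drop fully home in the notches under the rail; while still holding the frame, press lightly to make sure that both sides are seated, and only then let go and leave it hanging. Leave the bottle, the spool and the meter alone.

Things in the scene. Friction and masses are not known exactly. Their poses are not given: they have to be found in the camera images.
- frame: board frame, flat, upright, aluminium with a green circuit board, 0.36 to 0.56 kg. Origin: centre of its underside; x its thickness, y its width, z up. Lower part 190 wide, 10 thick; top rail 310 wide, 10 thick, z = 116 to 136 mm, its ends stick out 60 mm past the lower part. Same front and back: may hang either way round. At the start it stands in the rack, underside 10 mm up
- notch_a (a point): middle of the roof of the notch at the frame's +y end: the rail's underside has two notches, 9 mm wide (y), 8 mm deep, right through its thickness, centred at y = +125 and -125 mm, roof 124 mm above the frame's underside
- notch_b (a point): middle of the roof of the like notch at the frame's -y end (y = -125 mm)
- rail_mid (a point): middle of the top face of the frame's rail, 136 mm above its underside, above its centre of mass: pinch the 10 mm thick, 20 mm high rail here from above, fingers closing along the frame's x. Below the rail is the board, thinner than the rail
- rack: white plastic rack fixed to the bench; origin: centre of its underside, y along the frame's width. Base 110 x 240 x 10 mm; at y = +70 and -70 mm a pair of 30 mm wide cheeks up to z = 50 mm leaves a slot 13 mm wide (x), where the frame's foot stands with 1.5 mm play each side; it lifts straight up and out
- stand: hanging stand fixed to the bench; origin: centre of the underside of its grey base (120 x 340 x 12 mm); y along the line between the hooks, z up. A low steel cross bar (x = 24 to 36, z = 14 to 30 mm) carries two equal hooks 250 mm apart. Neither the frame nor the arm may press or push on the stand with more than 30 N
- seat_mid (a point): point of the stand at x = 0, y = 0, z = 158 mm: nominal middle between the two hooks, level with the tops of their arms. NOT exact: the cross bar with both hooks is clamped an unknown -12 to +12 mm along the stand's y (spacing and height stay true; it does not slip under allowed forces); that shift is not measured: find it by feel or sight
- hook_a (a point): nominal place of the hook at the stand's +y end (y = 125, z = 158 mm, the same shift applies; the other is at y = -125). Hook: post 8 mm thick at x = 23, up to z = 176; round arm 6 mm thick along x from the post to x = -21, top at z = 158; there a tip 6 mm thick turned up to z = 171. The rail goes down between tip and post, x = -18 to 19 mm
- hook_b (a point): the same for the hook at the stand's -y end. Frame's underside above the work surface: 42 mm while the rail rests on the arms beside the notches, 34 mm with both notches home
- flask: white plastic bottle with green cap, 66 mm diameter, 120 tall, bystander; origin: centre of underside
- spool: metal solder spool, 60 mm diameter, 42 tall, bystander; origin: centre of underside
- meter: green multimeter lying flat, 140 x 75 x 36 mm, bystander; origin: centre of underside

How it is judged:
On the way, in this order (a step that is already met when the one before it is completed fails the run):
1. the frame is lifted clear of the rack (height (world z) of frame above 0.055 m and contact force between frame and rack below 0.1 N and contact force between the fingers and frame above 2 N), for 0.1 s.
2. both notches are home on the hooks (within 2.5 mm of full depth), resting on them with 1 N or more, while the fingers still hold the frame (z of notch_a in the frame of stand between 0.155 and 0.1605 m and z of notch_b in the frame of stand between 0.155 and 0.1605 m and y of frame in the frame of stand between -0.018 and 0.018 m and contact force between frame and stand above 1 N and contact force between the fingers and frame above 2 N), for 0.2 s.
At the end, for the whole second after the job is handed in: The frame hangs released, upright (within 0.1 rad) and at rest on the stand, both notches home: each notch roof within 2 mm of the top of the hook arms (158 mm above the stand's underside) (z of notch_a in the frame of stand between 0.155 and 0.16 m and z of notch_b in the frame of stand between 0.155 and 0.16 m and y of frame in the frame of stand between -0.018 and 0.018 m and angle between frame's own z axis and vertical below 0.1 rad and contact force between frame and stand above 2 N and linear speed of frame below 0.02 m/s and angular speed of frame below 0.2 rad/s); the robot touches nothing.
It fails at once if the frame is pressed or pushed against the stand with more than 30 N (contact force between frame and stand above 30 N).
It fails at once if the arm or gripper pushes the stand with more than 30 N (contact force between the arm and stand above 30 N).
It fails at once if a bystander is moved by more than 20 mm (distance of any of flask, spool, meter from where it was at the start of the episode above 0.02 m).
It also fails if it takes over 64 s, if anything falls off the work surface, if the arm or the gripper's body presses on something with over 40 N, if the wrist force passes 120 N, or if a joint passes its speed limit or range.

ROBOT

A 7-joint arm with a two-finger parallel gripper is mounted at the origin on the work surface. World frame = base frame: x ahead of the robot, y to its left, z up, the work surface at z = 0. Lengths are in m, angles in rad, forces in N, time in s.
With the tool pointing down it reaches from about 0.425 to 0.8 m from the base axis. Payload 8.3 kg.
Tool frame: the origin (TCP) lies at the very end of the fingers, on their centre line; the grasp point (between the pads) lies bot.hold_point_z behind it (bot.hold_point_z is the distance from the TCP to the grasp point, in m); z points along the fingers, y is the line along which they close (so a half turn about z gives the same grasp; the last joint's range is limited). The gripper opens to 85 mm and grips with 20 to 120 N. Pads are 22 mm wide; open, the fingers measure 114 mm over their backs; the gripper's body (76 mm by 85 mm) begins 54 mm behind the grasp point. The pads swing forward as they close: fully open they stand 13 mm farther back than shut.
Start: joints at [1.148, 0.383, 0.016, 1.37, -0.006, 1.388, -0.046], TCP at [0.22, -0.585, 0.231] pointing down, gripper open.
Joint ranges: [-2.95, 2.95], [-0.25, 2.06], [-1.52, 1.56], [0.18, 2.33], [-1.44, 4.58], [0.02, 2.06], [-3.01, 3.01]. Speed limits (rad/s): [2.39, 2.39, 3.01, 3.01, 3.14, 3.14, 3.14].

INTERFACE

Orientations are given as a unit quaternion [w, x, y, z].
In Python, from cell import bot gives the robot as it stands. The module is installed in compiled form; this text tells all that it offers.
- The arm moves only by the shell command python3 -m inch 'ROWS' [FORCE]. ROWS is JSON, a list of rows, each a list of 7 numbers: the shift along the world's x, y, z in m, then the turn, a rotation vector about the world's x, y, z in degrees, then the finger opening in m, from 0 to 0.0854. In form: [[dx, dy, dz, rx, ry, rz, fingers], ...]. A call has 1 to 20 rows; each row shifts and turns the commanded pose from where the row before left it; what a row does not reach is not made up. A row lasts 1/12 s, in which the tool goes at most 41.7 mm and 7.16 degrees, less where a joint would pass 70% of its speed; a pose out of reach is approached as far as the arm can. A call with a gripper value outside its range is refused whole. The fingers move at their own pace and stop on an object; FORCE is the grip in N (left out, the last holds). Time passes only in rows, so rows that do not move let the fingers close. It gives the time, the measured TCP pose, the force, the opening and the grip force at its end, in the units of the state.
- bot.state(): the state, without advancing time (a new reading comes with each control period).
- bot.get_image(name): name is "scene" or "top" or "wrist"; returns a dict with "img" (420x560x3 uint8, red, green, blue), "fx", "fy", "cx", "cy" (pixels), "R" (3x3) and "t" (3): a world point X has camera coordinates R X + t. Camera axes: x right, y down, z forward; pixel columns grow to the right and rows downward; lengths in m; the calibration is good to about 2 mm. A picture is of the moment at which its call begins. There is no depth.
- bot.close_job(): hands the job in; it is judged then, once.
Trained networks look in the newest picture that a camera, given by its name, has taken for a name from the list of things; names that differ only in an ending like _2 or _b are one class to them, and where a whole thing is asked for, a point or a joint stands for the part that bears it (a point fixed in the world has none). Each returns a list of dicts, best first, with "conf" (0 to 1); they miss things now and then, are a little off and sometimes report something else, mostly with a low value. They report only what shows in the picture. A call takes as long as a camera call.
- bot.spot_in(camera, query): "point" ([x, y, z] in m, in world coordinates, good to about 4 mm: the middle of the surface that is visible of it).
- bot.pinpoint(camera, query): "point" ([x, y, z] in m, in world coordinates, good to about 4 mm: a listed point, or the origin of a listed thing).
The state is a dict: "time": time; "joint_pos": joint angles; "joint_vel": joint speeds; "effort": joint torques, N m; "tcp_pos": TCP position; "tcp_rot": TCP orientation; "ft_force": force on the tool from outside, world axes, zero at the start; "moment": the same for the moment, N m; "opening": finger opening in m; "finger_force": force on a finger pad.
Only numpy, scipy, OpenCV 4.12 (cv2) and the standard library are available. Lean on these libraries where they do the work, as an engineer would, in place of code of your own. Each camera call takes 0.05 s, during which the arm holds its last target. There are 200 camera calls.

## Working session

There is one attempt and no reset: what is moved stays moved. The work goes in short steps, Python scripts to look and compute and a shell command to move; the robot and the scene stay as the last step left them, time stands still between calls to the robot, and variables do not carry over. Pictures are saved under pics/ and viewed, at most 10 in all, crops included, and the job is handed in when it is done.

```bash
mkdir -p pics
python3 - <<'E'
from cell import bot
import cv2,numpy as np
s=bot.state();print(s['time'],s['tcp_pos'],s['tcp_rot'],s['opening'],bot.hold_point_z)
a=[bot.get_image(n)['img'] for n in('scene','top')]
for n,i in zip(('scene','top'),a): cv2.imwrite(f'pics/{n}0.png',i[:,:,::-1])
for c in('scene','top'):
  for q in('frame','rail_mid','notch_a','notch_b','rack','stand','seat_mid','hook_a','hook_b','flask','spool','meter'):
    print(c,q,[(np.round(d['point'],4).tolist(),round(d['conf'],2)) for d in bot.pinpoint(c,q)[:3]])
E
```

```text
0.0 [ 0.21992918 -0.58447869  0.23028031] [-9.63352145e-04  9.83849696e-01  1.78993897e-01 -1.77861693e-04] 0.08520308853318428 0.0187
scene frame [([0.5578, 0.1805, 0.0134], 0.92)]
scene rail_mid [([0.5616, 0.1763, 0.1456], 0.97), ([0.5011, -0.2248, 0.1582], 0.72)]
scene notch_a [([0.5443, 0.0498, 0.1341], 0.84), ([0.5733, 0.3021, 0.1356], 0.78)]
scene notch_b [([0.5443, 0.0498, 0.1341], 0.84), ([0.5733, 0.3021, 0.1356], 0.78)]
scene rack [([0.5626, 0.1852, 0.0016], 0.64)]
scene stand [([0.5019, -0.2248, 0.003], 0.64), ([0.5057, -0.22, 0.1547], 0.27)]
scene seat_mid [([0.5018, -0.2227, 0.1573], 0.82)]
scene hook_a [([0.4754, -0.097, 0.1602], 0.86), ([0.5341, -0.3414, 0.1591], 0.82)]
scene hook_b [([0.4754, -0.097, 0.1602], 0.86), ([0.5341, -0.3414, 0.1591], 0.82)]
scene flask [([0.74, -0.1485, 0.0006], 0.57)]
scene spool [([0.7628, 0.0283, -0.0008], 0.59)]
scene meter [([0.7631, 0.197, 0.0044], 0.72), ([0.7603, 0.0297, 0.0015], 0.36)]
top frame [([0.5611, 0.1805, 0.0113], 0.75)]
top rail_mid []
top notch_a [([0.5712, 0.2998, 0.1339], 0.91), ([0.7623, 0.1977, -0.003], 0.67), ([0.5478, 0.0549, 0.1368], 0.66)]
top notch_b [([0.5712, 0.2998, 0.1339], 0.91), ([0.7623, 0.1977, -0.003], 0.67), ([0.5478, 0.0549, 0.1368], 0.66)]
top rack []
top stand [([0.4985, -0.221, 0.0043], 0.94)]
top seat_mid [([0.5074, -0.221, 0.1554], 0.87), ([0.5003, -0.2208, 0.0024], 0.66)]
top hook_a [([0.4772, -0.1, 0.1568], 0.93), ([0.5296, -0.3442, 0.1622], 0.7), ([0.7572, 0.0281, -0.0012], 0.33)]
top hook_b [([0.4772, -0.1, 0.1568], 0.93), ([0.5296, -0.3442, 0.1622], 0.7), ([0.7572, 0.0281, -0.0012], 0.33)]
top flask [([0.7402, -0.146, 0.0021], 0.86)]
top spool [([0.7594, 0.0262, -0.0009], 0.6), ([0.5592, 0.1837, 0.0039], 0.41)]
top meter []
```

View pics/scene0.png

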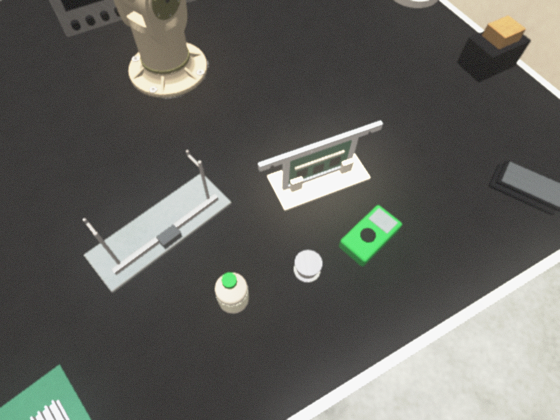

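View pics/top0.png

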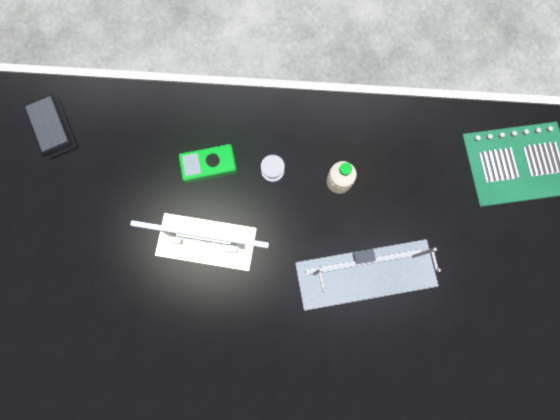

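Scene: frame rail from (262,163) to (382,127), stand hooks' tips near (88,222) and (190,155). Top: stand bar on the far (+x) side of the base, hooks at (322,275) and (435,260), so stand +x is roughly world +x. Next I zoom in on the stand to measure the hooks.

Run:
```python
from cell import bot
import cv2
im=cv2.imread('pics/scene0.png')[145:290,80:240]; cv2.imwrite('pics/sc.png',cv2.resize(im,None,fx=4,fy=4,interpolation=cv2.INTER_CUBIC))
im=cv2.imread('pics/top0.png')[235:315,290:446]; cv2.imwrite('pics/tc.png',cv2.resize(im,None,fx=5,fy=5,interpolation=cv2.INTER_CUBIC))
```

```text
(no output)
```

View pics/sc.png

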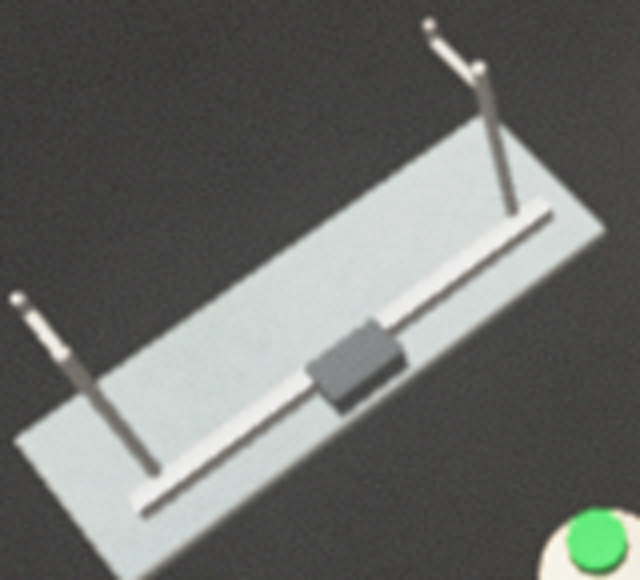

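View pics/tc.png

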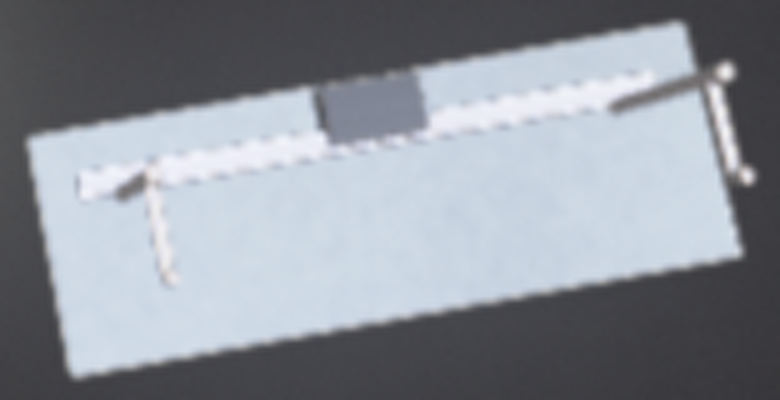

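Scene crop: hook tips at (430,22) and (17,298), post tops at (480,68) and (63,354). Top crop: tips at (170,280) and (745,177), post tops at (150,172) and (727,71), and all four base corners are clear. I'll fit the stand pose and the bar shift to these.

Run:
```python
from cell import bot
import numpy as np
from scipy.optimize import least_squares
C={n:bot.get_image(n) for n in('scene','top')}
H=lambda s,x:(x,125*s,171 if x<0 else 176,1)
B=lambda x,y:(x,y,12,0)
P={'scene':[((430,22),H(1,-21)),((480,68),H(1,23)),((17,298),H(-1,-21)),((63,354),H(-1,23)),((15,438),B(-60,-170)),((605,230),B(60,170))],
'top':[((170,280),H(1,-21)),((150,172),H(1,23)),((745,177),H(-1,-21)),((727,71),H(-1,23)),((28,137),B(60,170)),((685,22),B(60,-170)),((743,255),B(-60,-170)),((73,378),B(-60,170))]}
G={'scene':(4,80,145),'top':(5,290,235)}
def res(p,cams=('scene','top')):
  r=[]
  for c in cams:
    k,ox,oy=G[c];I=C[c]
    for (u,v),(x,y,z,h) in P[c]:
      y=y+h*p[3]*1000; c_,s_=np.cos(p[2]),np.sin(p[2])
      X=np.array([p[0]+(c_*x-s_*y)/1e3,p[1]+(s_*x+c_*y)/1e3,z/1e3])
      q=I['R']@X+I['t']
      r+=[I['fx']*q[0]/q[2]+I['cx']-((u+.5)/k-.5+ox),I['fy']*q[1]/q[2]+I['cy']-((v+.5)/k-.5+oy)]
  return np.array(r)
for cams in(('scene','top'),('scene',),('top',)):
  f=least_squares(res,[.5,-.22,.22,0],args=(cams,))
  p=f.x;print(cams,np.round([p[0],p[1],np.degrees(p[2]),p[3]*1e3],4),'hookmid',np.round([p[0]-np.sin(p[2])*p[3],p[1]+np.cos(p[2])*p[3]],4),'res',np.round(np.abs(f.fun).max(),2))
print({c:round(C[c]['fx']/np.linalg.norm(-C[c]['R'].T@C[c]['t']-np.array([.5,-.2,.1])),1) for c in C},'px/m')
for c in C: print(c,np.round(-C[c]['R'].T@C[c]['t'],3))
# current tool y axis
from scipy.spatial.transform import Rotation as R
q=bot.state()['tcp_rot'];print(np.round(R.from_quat([*q[1:],q[0]]).as_matrix(),3))
```

```text
('scene', 'top') [ 0.5045 -0.2223 13.5881  4.9145] hookmid [ 0.5033 -0.2175] res 1.14
('scene',) [ 0.5061 -0.2227 13.4986  4.5809] hookmid [ 0.505  -0.2183] res 0.8
('top',) [ 0.5035 -0.222  13.5918  5.669 ] hookmid [ 0.5022 -0.2165] res 0.51
{'scene': np.float64(439.9), 'top': np.float64(423.9)} px/m
scene [ 1.033 -0.218  0.885]
top [0.429 0.    1.09 ]
[[ 0.936  0.352 -0.   ]
 [ 0.352 -0.936  0.   ]
 [ 0.    -0.    -1.   ]]
```

Hook midpoint is about (0.503, -0.2175) at yaw 13.6°, with the bar shifted about +5 mm. Next I move above the frame; the tool needs a turn of about +63° about z.

```bash
python3 -m inch '[[0.025,0.0285,0.006,0,0,3.2,0.085],[0.025,0.0285,0.006,0,0,3.2,0.085],[0.025,0.0285,0.006,0,0,3.2,0.085],[0.025,0.0285,0.006,0,0,3.2,0.085],[0.025,0.0285,0.006,0,0,3.2,0.085],[0.025,0.0285,0.006,0,0,3.2,0.085],[0.025,0.0285,0.006,0,0,3.2,0.085],[0.025,0.0285,0.006,0,0,3.2,0.085],[0.025,0.0285,0.006,0,0,3.2,0.085],[0.025,0.0285,0.006,0,0,3.2,0.085]]' 30
python3 -m inch '[[0.006,0.032,0,0,0,2.1,0.085],[0.006,0.032,0,0,0,2.1,0.085],[0.006,0.032,0,0,0,2.1,0.085],[0.006,0.032,0,0,0,2.1,0.085],[0.006,0.032,0,0,0,2.1,0.085],[0.006,0.032,0,0,0,2.1,0.085],[0.006,0.032,0,0,0,2.1,0.085],[0.006,0.032,0,0,0,2.1,0.085],[0.006,0.032,0,0,0,2.1,0.085],[0.006,0.032,0,0,0,2.1,0.085],[0.006,0.032,0,0,0,2.1,0.085],[0.006,0.032,0,0,0,2.1,0.085],[0.006,0.032,0,0,0,2.1,0.085],[0.006,0.032,0,0,0,2.1,0.085],[0.006,0.032,0,0,0,2.1,0.085],[0,0,0,0,0,0,0.085],[0,0,0,0,0,0,0.085]]'
cat > h.py <<'E'
from cell import bot
import numpy as np,cv2
from scipy.spatial.transform import Rotation as R
def pose():
  s=bot.state();q=s['tcp_rot'];M=R.from_quat([*q[1:],q[0]]).as_matrix()
  print('t',round(s['time'],2),'tcp',np.round(s['tcp_pos'],4),'yaw(toolY)',round(np.degrees(np.arctan2(M[1,1],M[0,1])),2),'z',np.round(M[:,2],3),'F',np.round(s['ft_force'],2),'M',np.round(s['moment'],2),'op',round(s['opening'],4),'grip',round(float(np.max(s['finger_force'])),1),'j7',round(s['joint_pos'][6],2))
  return s
def ray(I,u,v,z):  # pixel to plane z
  d=I['R'].T@np.array([(u-I['cx'])/I['fx'],(v-I['cy'])/I['fy'],1]);c=-I['R'].T@I['t'];return c+d*(z-c[2])/d[2]
def proj(I,X):
  q=I['R']@np.array(X)+I['t'];return np.array([I['fx']*q[0]/q[2]+I['cx'],I['fy']*q[1]/q[2]+I['cy']])
E
python3 - <<'E'
from h import *
pose();I=bot.get_image('wrist');cv2.imwrite('pics/w1.png',I['img'][:,:,::-1])
for q in('rail_mid','notch_a','frame'): print(q,[(np.round(d['point'],4).tolist(),round(d['conf'],2)) for d in bot.pinpoint('wrist',q)[:3]])
E
```

```text
time: 2.23
tcp_pos: [0.471, -0.2984, 0.292]
tcp_rot: [0.0, 0.896, 0.444, 0.0]
ft_force: [1.8, -1.1, -0.0]
opening: 0.0847
finger_force: 0.0
time: 3.65
tcp_pos: [0.5595, 0.1827, 0.291]
tcp_rot: [-0.001, 0.741, 0.672, 0.0]
ft_force: [0.2, -0.6, 1.2]
opening: 0.0848
finger_force: 0.0
t 3.65 tcp [0.5595 0.1827 0.291 ] yaw(toolY) -5.63 z [-0.001  0.001 -1.   ] F [ 0.24 -0.65  1.22] M [-0.03  0.05 -0.08] op 0.0848 grip 0.0 j7 -0.62
rail_mid [([0.558, 0.1819, 0.1494], 0.6)]
notch_a [([0.5484, 0.0558, 0.1367], 0.88), ([0.5681, 0.302, 0.1292], 0.74)]
frame [([0.5571, 0.1768, 0.0092], 0.98), ([0.5597, 0.1786, 0.1487], 0.5)]
```

View pics/w1.png

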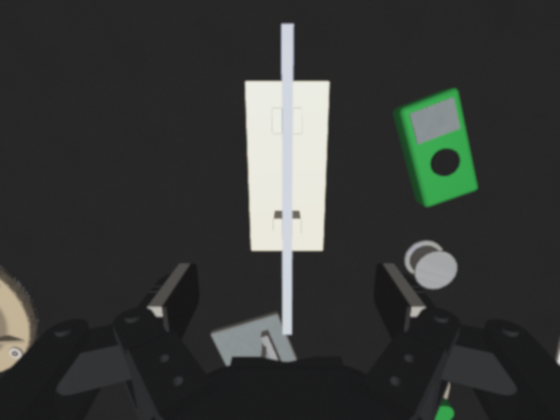

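Wrist view: the rail runs vertically from (287,24) to (287,334) and lies parallel to the finger gap. I'll compute its position and yaw from those two ends.

Run:
```python
from h import *
I=bot.get_image('wrist');g=I['img']
# sub-pixel rail centre by brightness columns
def cen(v):
  r=g[v,270:305,:].astype(float).sum(1);w=np.clip(r-r.min()-150,0,None);return 270+(w*np.arange(35)).sum()/w.sum()
a,b=[cen(v) for v in(35,60)],[cen(v) for v in(275,300)];print(a,b)
col=g[:,287,:].astype(int).sum(1);m=np.where(col>350)[0];print(m.min(),m.max())
t0,t1=m.min()-.5,m.max()+.5
f=np.polyfit([35,60,275,300],a+b,1)
A=ray(I,np.polyval(f,24),23.5,.146);B=ray(I,np.polyval(f,334),334.5,.146)
print(A,B,(A+B)/2,'len',np.linalg.norm(A-B),'yaw',np.degrees(np.arctan2(-(A-B)[0],(A-B)[1])))
```

```text
[np.float64(283.88591960476083), np.float64(284.08977325312355)] [np.float64(285.66201594533027), np.float64(285.9502794939688)]
17 360
[0.5748594  0.32703213 0.146     ] [0.54388306 0.0175925  0.146     ] [0.55937123 0.17231231 0.146     ] len 0.3109862054531032 yaw -5.71652840422826
```

```bash
python3 -m inch '[[0,-0.0015,-0.02,0,0,0,0.085],[0,-0.0015,-0.025,0,0,0,0.085],[0,-0.0015,-0.025,0,0,0,0.085],[0,-0.0015,-0.025,0,0,0,0.085],[0,-0.0015,-0.025,0,0,0,0.085],[0,0,-0.02,0,0,0,0.085],[0,0,-0.02,0,0,0,0.085],[0,0,-0.013,0,0,0,0.085],[0,0,0,0,0,0,0.085],[0,0,0,0,0,0,0.085]]' 40
python3 -m inch '[[0,0,0,0,0,0,0.03],[0,0,0,0,0,0,0.02],[0,0,0,0,0,0,0.01],[0,0,0,0,0,0,0],[0,0,0,0,0,0,0],[0,0,0,0,0,0,0],[0,0,0,0,0,0,0],[0,0,0,0,0,0,0],[0,0,0,0,0,0,0],[0,0,0,0,0,0,0]]' 40
python3 -c "from h import *; pose()"
```

```text
time: 4.73
tcp_pos: [0.5601, 0.1719, 0.1184]
tcp_rot: [-0.0, 0.743, 0.67, -0.0]
ft_force: [0.6, 0.2, 0.7]
opening: 0.0851
finger_force: 0.0
time: 5.57
tcp_pos: [0.5602, 0.1727, 0.1186]
tcp_rot: [0.0, 0.742, 0.67, 0.0]
ft_force: [-1.2, -0.5, 5.1]
opening: 0.0095
finger_force: 40.2
t 5.57 tcp [0.5602 0.1727 0.1186] yaw(toolY) -5.88 z [ 0.  0. -1.] F [-1.18 -0.48  5.11] M [-0.08  0.44  0.02] op 0.0095 grip 40.2 j7 -0.66
```

```bash
python3 -m inch '[[0,0,0.005,0,0,0,0],[0,0,0.01,0,0,0,0],[0,0,0.01,0,0,0,0],[0,0,0.015,0,0,0,0],[0,0,0.015,0,0,0,0],[0,0,0.015,0,0,0,0],[0,0,0.015,0,0,0,0],[0,0,0.015,0,0,0,0],[0,0,0.015,0,0,0,0],[0,0,0.015,0,0,0,0],[0,0,0,0,0,0,0],[0,0,0,0,0,0,0],[0,0,0,0,0,0,0]]' 60
python3 - <<'E'
from h import *
pose();
for n in('scene','top','wrist'):
  I=bot.get_image(n);cv2.imwrite(f'pics/l_{n}.png',I['img'][:,:,::-1])
  for q in('rail_mid','notch_a','frame'): print(n,q,[(np.round(d['point'],4).tolist(),round(d['conf'],2)) for d in bot.pinpoint(n,q)[:3]])
E
```

```text
time: 6.65
tcp_pos: [0.5597, 0.1724, 0.2474]
tcp_rot: [-0.0, 0.742, 0.67, -0.001]
ft_force: [-0.4, -0.6, -6.2]
opening: 0.0089
finger_force: 58.8
t 6.65 tcp [0.5597 0.1724 0.2474] yaw(toolY) -5.88 z [-0.001 -0.    -1.   ] F [-0.4  -0.59 -6.21] M [-0.05  0.02  0.  ] op 0.0089 grip 58.8 j7 -0.61
scene rail_mid [([0.5585, 0.1728, 0.2758], 0.86), ([0.5718, 0.3032, 0.2591], 0.63), ([0.5588, 0.1793, 0.1409], 0.49)]
scene notch_a [([0.5739, 0.3027, 0.2635], 0.97), ([0.5473, 0.0501, 0.2644], 0.97)]
scene frame [([0.5571, 0.1763, 0.139], 0.62)]
top rail_mid []
top notch_a [([0.5486, 0.0541, 0.2634], 0.77)]
top frame [([0.561, 0.1798, 0.1396], 0.88)]
wrist rail_mid [([0.5576, 0.1792, 0.2782], 0.95)]
wrist notch_a []
wrist frame [([0.5594, 0.1785, 0.142], 0.94)]
```

View pics/l_scene.png

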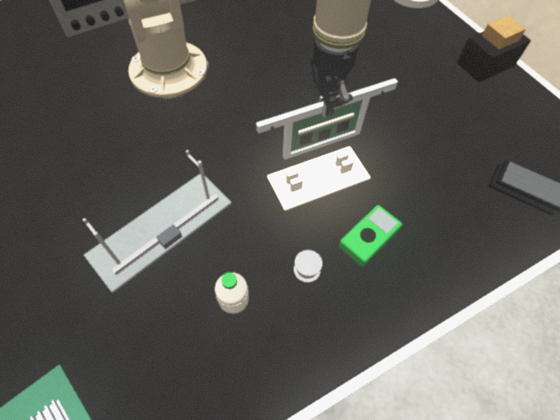

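The frame hangs cleanly in the grip, clear of the rack. On the way over, the frame's lower part has to pass above hook_a, so I raise it 60 mm first. Then I move and turn about +19.5°.

```bash
python3 -m inch '[[0,0,0.02,0,0,0,0],[0,0,0.02,0,0,0,0],[-0.004,-0.028,0.02,0,0,1.4,0],[-0.004,-0.028,0,0,0,1.4,0],[-0.004,-0.028,0,0,0,1.4,0],[-0.004,-0.028,0,0,0,1.4,0],[-0.004,-0.028,0,0,0,1.4,0],[-0.004,-0.028,0,0,0,1.4,0],[-0.004,-0.028,0,0,0,1.4,0],[-0.004,-0.028,0,0,0,1.4,0],[-0.004,-0.028,0,0,0,1.4,0],[-0.004,-0.028,0,0,0,1.4,0],[-0.004,-0.028,0,0,0,1.4,0],[-0.004,-0.028,0,0,0,1.4,0],[-0.004,-0.028,0,0,0,1.4,0],[-0.004,-0.028,0,0,0,1.4,0],[0,0,0,0,0,0,0],[0,0,0,0,0,0,0]]' 60
python3 -m inch '[[0,0,-0.02,0,0,0,0],[0,0,-0.02,0,0,0,0],[0,0,-0.02,0,0,0,0],[0,0,-0.02,0,0,0,0],[0,0,0,0,0,0,0],[0,0,0,0,0,0,0],[0,0,0,0,0,0,0]]' 60
python3 - <<'E'
from h import *
pose();o=[]
for n in('scene','top'):
  I=bot.get_image(n);cv2.imwrite(f'pics/s_{n}.png',I['img'][:,:,::-1])
  for q in('rail_mid','notch_a','frame'): print(n,q,[(np.round(d['point'],4).tolist(),round(d['conf'],2)) for d in bot.pinpoint(n,q)[:3]])
im=cv2.imread('pics/s_scene.png')[120:270,50:250]; cv2.imwrite('pics/s_sc.png',cv2.resize(im,None,fx=4,fy=4,interpolation=cv2.INTER_CUBIC))
im=cv2.imread('pics/s_top.png')[230:330,290:490]; cv2.imwrite('pics/s_tc.png',cv2.resize(im,None,fx=4,fy=4,interpolation=cv2.INTER_CUBIC))
E
```

```text
time: 8.75
tcp_pos: [0.5033, -0.2219, 0.3079]
tcp_rot: [-0.0, 0.619, 0.785, -0.0]
ft_force: [-0.3, 1.2, -4.7]
opening: 0.0093
finger_force: 59.2
time: 9.33
tcp_pos: [0.5049, -0.2189, 0.2298]
tcp_rot: [0.001, 0.617, 0.787, 0.0]
ft_force: [0.5, 0.5, -6.0]
opening: 0.0091
finger_force: 59.2
t 9.33 tcp [ 0.5049 -0.2189  0.2298] yaw(toolY) 13.77 z [ 0.002 -0.    -1.   ] F [ 0.53  0.55 -6.04] M [-0.03 -0.02  0.02] op 0.0091 grip 59.2 j7 0.5
scene rail_mid [([0.5047, -0.2165, 0.2565], 0.75)]
scene notch_a [([0.4723, -0.0926, 0.2422], 0.97), ([0.5314, -0.337, 0.2431], 0.95)]
scene frame [([0.5012, -0.2118, 0.1231], 0.63), ([0.5058, -0.2229, 0.0022], 0.45)]
top rail_mid []
top notch_a [([0.4727, -0.0922, 0.2433], 0.93)]
top frame [([0.4996, -0.2095, 0.1208], 0.69)]
```

View pics/s_sc.png

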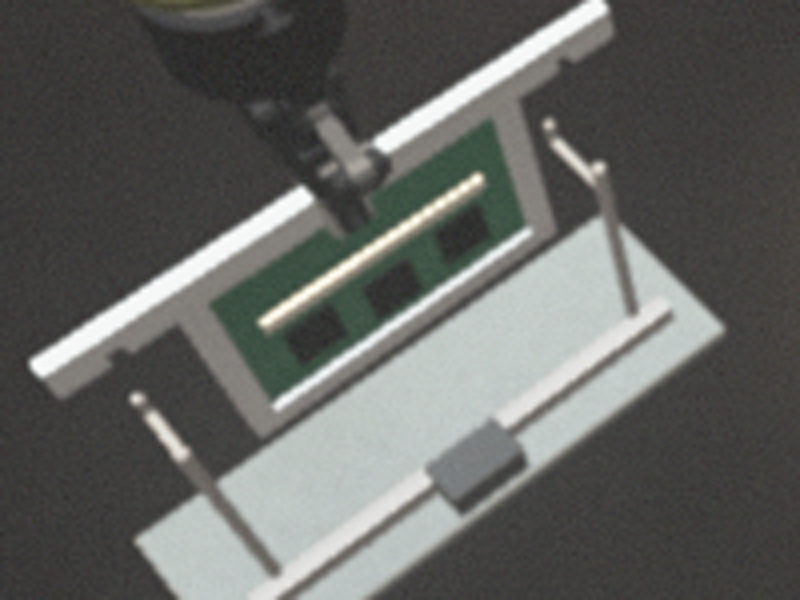

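View pics/s_tc.png

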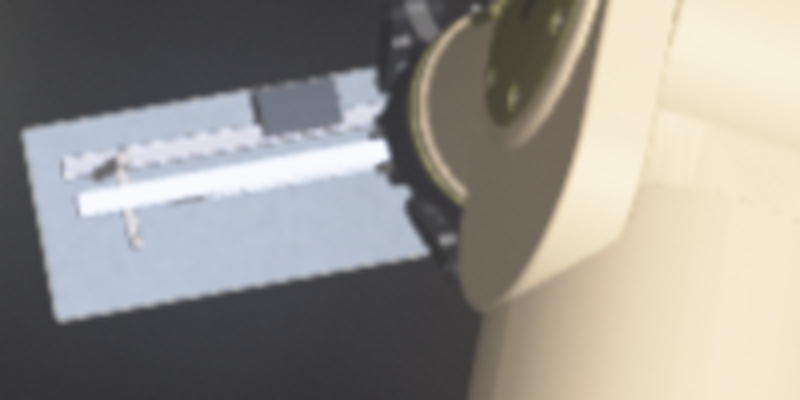

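Scene crop: notches at (122,352) and (567,63), with the hooks just below them at (137,400) and (550,125). The top crop shows the rail's +y end at (82,205), with the rail lying between tip (135,243) and post (120,160). I'll compute the remaining offset separately for each camera.

Run:
```python
from h import *
und=0.2298-0.1086
I=bot.get_image('scene');px=lambda u,v,k,ox,oy:((u+.5)/k-.5+ox,(v+.5)/k-.5+oy)
A=ray(I,*px(567,63,4,50,120),und+.120);B=ray(I,*px(122,352,4,50,120),und+.120)
y=np.radians(13.6);ex=np.array([np.cos(y),np.sin(y)]);ey=np.array([-np.sin(y),np.cos(y)])
m=((A+B)/2)[:2]-.005*ex
print('notches',A,B,np.linalg.norm(A-B),'yaw',np.degrees(np.arctan2(-(A-B)[0],(A-B)[1])),'mid',m)
d=m-np.array([.505,-.2183]);print('scene: frame-hook  x %.4f y %.4f'%(d@ex,d@ey))
I=bot.get_image('top');E=ray(I,*px(81,205,4,290,230),und+.136)[:2]
m=E-.155*ey;d=m-np.array([.5022,-.2165]);print('top mid',m,'frame-hook x %.4f y %.4f'%(d@ex,d@ey))
```

```text
notches [ 0.48118407 -0.09096328  0.2412    ] [ 0.5383885  -0.33169793  0.2412    ] 0.2474379093938783 yaw 13.366966259376165 mid [ 0.50492648 -0.21250632]
scene: frame-hook  x 0.0013 y 0.0056
top mid [ 0.50277278 -0.2143057 ] frame-hook x 0.0011 y 0.0020
```

```bash
python3 -m inch '[[0,0,-0.015,0,0,0,0],[0,0,-0.015,0,0,0,0],[0,0,-0.015,0,0,0,0],[0,0,-0.015,0,0,0,0],[0,0,-0.010,0,0,0,0],[0,0,0,0,0,0,0],[0,0,0,0,0,0,0],[0,0,0,0,0,0,0],[0,0,0,0,0,0,0]]' 60
python3 -c "from h import *; pose()"
python3 -m inch '[[0,0,-0.002,0,0,0,0],[0,0,-0.002,0,0,0,0],[0,0,-0.001,0,0,0,0],[0,0,-0.001,0,0,0,0],[0,0,-0.001,0,0,0,0],[0,0,0,0,0,0,0],[0,0,0,0,0,0,0]]' 60
python3 -c "from h import *; pose()"
```

```text
time: 10.58
tcp_pos: [0.5048, -0.2197, 0.1595]
tcp_rot: [0.001, 0.618, 0.786, 0.0]
ft_force: [0.3, -0.2, -4.7]
opening: 0.0089
finger_force: 59.2
t 10.58 tcp [ 0.5048 -0.2197  0.1595] yaw(toolY) 13.71 z [ 0.002 -0.001 -1.   ] F [ 0.29 -0.2  -4.68] M [-0.02 -0.03  0.03] op 0.0089 grip 59.2 j7 0.48
time: 11.17
tcp_pos: [0.504, -0.2194, 0.1512]
tcp_rot: [-0.0, 0.618, 0.786, -0.0]
ft_force: [-0.1, 0.6, -5.7]
opening: 0.0089
finger_force: 59.2
t 11.17 tcp [ 0.504  -0.2194  0.1512] yaw(toolY) 13.72 z [-0.  0. -1.] F [-0.11  0.57 -5.65] M [-0.02 -0.02  0.03] op 0.0089 grip 59.2 j7 0.48
```

```bash
for i in 1 2 3; do :; done
python3 -m inch '[[0,0,-0.001,0,0,0,0],[0,0,0,0,0,0,0],[0,0,0,0,0,0,0]]'
python3 -c "from h import *; pose()"
python3 -m inch '[[0,0,-0.001,0,0,0,0],[0,0,0,0,0,0,0],[0,0,0,0,0,0,0]]'
python3 -c "from h import *; pose()"
```

```text
time: 11.42
tcp_pos: [0.5043, -0.2195, 0.1505]
tcp_rot: [0.0, 0.618, 0.786, 0.0]
ft_force: [-0.7, 0.1, -4.2]
opening: 0.0091
finger_force: 59.7
t 11.42 tcp [ 0.5043 -0.2195  0.1505] yaw(toolY) 13.71 z [ 0. -0. -1.] F [-0.7   0.11 -4.21] M [-0.03  0.04 -0.04] op 0.0091 grip 59.7 j7 0.48
time: 11.67
tcp_pos: [0.5044, -0.2196, 0.1502]
tcp_rot: [0.001, 0.618, 0.786, 0.0]
ft_force: [-2.2, 0.9, 4.9]
opening: 0.0089
finger_force: 60.7
t 11.67 tcp [ 0.5044 -0.2196  0.1502] yaw(toolY) 13.71 z [ 0.001 -0.001 -1.   ] F [-2.23  0.94  4.92] M [0.24 0.71 0.03] op 0.0089 grip 60.7 j7 0.48
```

Contact at z = 0.1502 (about 10 N), which matches the height for resting beside the notches. Now I slide along the stand's −y.

```bash
python3 -m inch '[[0.00012,-0.00049,0,0,0,0,0],[0.00012,-0.00049,0,0,0,0,0],[0,0,0,0,0,0,0]]' >/dev/null
python3 -c "from h import *; pose()"
python3 -m inch '[[0.00012,-0.00049,0,0,0,0,0],[0.00012,-0.00049,0,0,0,0,0],[0,0,0,0,0,0,0]]' >/dev/null
python3 -c "from h import *; pose()"
python3 -m inch '[[0.00012,-0.00049,0,0,0,0,0],[0.00012,-0.00049,0,0,0,0,0],[0,0,0,0,0,0,0]]' >/dev/null
python3 -c "from h import *; pose()"
```

```text
t 11.92 tcp [ 0.5049 -0.2209  0.1495] yaw(toolY) 13.71 z [ 0.001 -0.001 -1.   ] F [ 1.18 -1.65 -0.42] M [-0.28 -0.26  0.04] op 0.0091 grip 60.0 j7 0.48
t 12.17 tcp [ 0.5044 -0.2218  0.1488] yaw(toolY) 13.69 z [-0.001  0.    -1.   ] F [ 1.1  -1.13 -3.35] M [-0.44 -0.33  0.06] op 0.0083 grip 59.6 j7 0.48
t 12.42 tcp [ 0.5042 -0.2222  0.1486] yaw(toolY) 13.72 z [-0.002  0.001 -1.   ] F [ 0.01 -0.75 -4.98] M [-0.17 -0.02 -0.03] op 0.0087 grip 59.2 j7 0.48
```

Height is now below the beside-notch level and the contact has gone, so the notches have been found. I lower gently.

```bash
python3 -m inch '[[0,0,-0.001,0,0,0,0],[0,0,0,0,0,0,0],[0,0,0,0,0,0,0]]' >/dev/null
python3 -c "from h import *; pose()"
python3 -m inch '[[0,0,-0.001,0,0,0,0],[0,0,0,0,0,0,0],[0,0,0,0,0,0,0]]' >/dev/null
python3 -c "from h import *; pose()"
```

```text
t 12.67 tcp [ 0.5046 -0.2223  0.148 ] yaw(toolY) 13.72 z [-0.001  0.    -1.   ] F [-0.3  -0.31 -5.18] M [-0.14  0.06 -0.03] op 0.0088 grip 59.2 j7 0.48
t 12.92 tcp [ 0.5047 -0.2223  0.1471] yaw(toolY) 13.72 z [-0.  0. -1.] F [ 0.78 -0.46 -5.63] M [-0.06 -0.07  0.01] op 0.0088 grip 59.2 j7 0.48
```

```bash
python3 -m inch '[[0,0,-0.001,0,0,0,0],[0,0,-0.001,0,0,0,0],[0,0,0,0,0,0,0],[0,0,0,0,0,0,0]]' >/dev/null
python3 -c "from h import *; pose()"
python3 -m inch '[[0,0,-0.001,0,0,0,0],[0,0,0,0,0,0,0],[0,0,0,0,0,0,0]]' >/dev/null
python3 -c "from h import *; pose()"
python3 -m inch '[[0,0,-0.0005,0,0,0,0],[0,0,0,0,0,0,0],[0,0,0,0,0,0,0]]' >/dev/null
python3 -c "from h import *; pose()"
```

```text
t 13.25 tcp [ 0.5047 -0.2223  0.1452] yaw(toolY) 13.72 z [-0.  0. -1.] F [ 0.15  0.28 -4.77] M [-0.04 -0.    0.  ] op 0.0091 grip 59.2 j7 0.48
t 13.5 tcp [ 0.5048 -0.2223  0.1442] yaw(toolY) 13.72 z [-0.  0. -1.] F [ 0.05  1.06 -5.34] M [-0.   -0.03  0.01] op 0.0091 grip 59.2 j7 0.48
t 13.75 tcp [ 0.5048 -0.2223  0.1438] yaw(toolY) 13.72 z [-0.  0. -1.] F [ 0.34  0.12 -5.54] M [ 0.01 -0.05 -0.01] op 0.0089 grip 59.2 j7 0.48
```

```bash
python3 -m inch '[[0,0,-0.001,0,0,0,0],[0,0,0,0,0,0,0],[0,0,0,0,0,0,0]]' >/dev/null
python3 -c "from h import *; pose()"
python3 -m inch '[[0,0,-0.0005,0,0,0,0],[0,0,0,0,0,0,0],[0,0,0,0,0,0,0]]' >/dev/null
python3 -c "from h import *; pose()"
python3 -m inch '[[0,0,-0.0005,0,0,0,0],[0,0,0,0,0,0,0],[0,0,0,0,0,0,0]]' >/dev/null
python3 -c "from h import *; pose()"
```

```text
t 14.0 tcp [ 0.5048 -0.2224  0.1427] yaw(toolY) 13.72 z [-0.  0. -1.] F [-0.19 -0.31 -3.76] M [-0.03  0.05  0.01] op 0.0089 grip 59.2 j7 0.48
t 14.25 tcp [ 0.5048 -0.2224  0.1425] yaw(toolY) 13.71 z [ 0. -0. -1.] F [-0.87 -0.14 -1.51] M [ 0.11  0.26 -0.08] op 0.009 grip 59.8 j7 0.48
t 14.5 tcp [ 0.5049 -0.2224  0.1424] yaw(toolY) 13.72 z [ 0. -0. -1.] F [-3.91  1.1   5.31] M [0.32 0.93 0.05] op 0.0088 grip 60.7 j7 0.48
```

Home at 0.1424, exactly 8 mm below the beside-notch contact, with about 10 N on the hooks and the frame level. I hold that light press briefly, then look before letting go.

```bash
python3 -m inch '[[0,0,0,0,0,0,0],[0,0,0,0,0,0,0],[0,0,-0.0003,0,0,0,0],[0,0,0,0,0,0,0],[0,0,0,0,0,0,0],[0,0,0,0,0,0,0]]' >/dev/null
python3 - <<'E'
from h import *
pose()
for n in('scene',):
  I=bot.get_image(n);cv2.imwrite('pics/h.png',cv2.resize(I['img'][120:270,50:250,::-1],None,fx=4,fy=4,interpolation=cv2.INTER_CUBIC))
  for q in('notch_a','hook_a','frame'): print(n,q,[(np.round(d['point'],4).tolist(),round(d['conf'],2)) for d in bot.pinpoint(n,q)[:2]])
E
```

```text
t 15.0 tcp [ 0.5049 -0.2224  0.1423] yaw(toolY) 13.72 z [ 0. -0. -1.] F [-5.8   1.75  7.74] M [0.44 1.16 0.03] op 0.009 grip 61.3 j7 0.48
scene notch_a [([0.5309, -0.3412, 0.1595], 0.79), ([0.4739, -0.0964, 0.1565], 0.57)]
scene hook_a [([0.4769, -0.0987, 0.1568], 0.73), ([0.5362, -0.3414, 0.1587], 0.62)]
scene frame [([0.5005, -0.2144, 0.0363], 0.73)]
```

View pics/h.png

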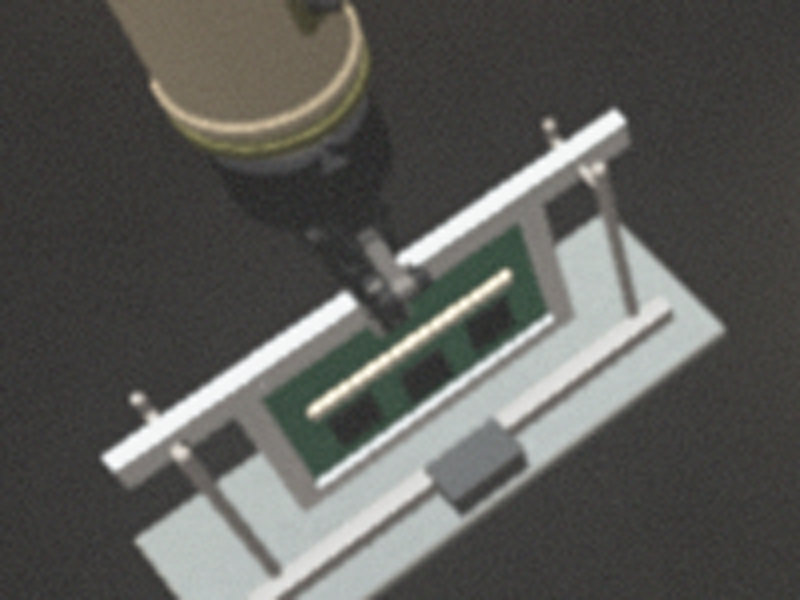

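The rail sits between tips and posts on both hooks, (140,400)/(180,450) and (550,125)/(597,170), with both arms inside the notches. I ease the press and release.

```bash
python3 -m inch '[[0,0,0.0005,0,0,0,0],[0,0,0,0,0,0,0],[0,0,0,0,0,0,0]]' 20 >/dev/null
python3 -c "from h import *; pose()"
python3 -m inch '[[0,0,0,0,0,0,0.012],[0,0,0,0,0,0,0.016],[0,0,0,0,0,0,0.02],[0,0,0,0,0,0,0.03],[0,0,0,0,0,0,0.045],[0,0,0,0,0,0,0.06],[0,0,0,0,0,0,0.06],[0,0,0,0,0,0,0.06],[0,0,0,0,0,0,0.06],[0,0,0,0,0,0,0.06]]' 20
python3 -m inch '[[0,0,0.005,0,0,0,0.06],[0,0,0.01,0,0,0,0.06],[0,0,0.015,0,0,0,0.06],[0,0,0.02,0,0,0,0.06],[0,0,0.025,0,0,0,0.06],[0,0,0.025,0,0,0,0.06],[0,0,0.025,0,0,0,0.06],[0,0,0.025,0,0,0,0.06],[0,0,0,0,0,0,0.06],[0,0,0,0,0,0,0.06],[0,0,0,0,0,0,0.06],[0,0,0,0,0,0,0.06],[0,0,0,0,0,0,0.06],[0,0,0,0,0,0,0.06]]'
python3 - <<'E'
from h import *
pose()
for n in('scene','wrist'):
  I=bot.get_image(n);cv2.imwrite(f'pics/e_{n}.png',cv2.resize(I['img'][120:270,50:250,::-1],None,fx=4,fy=4,interpolation=cv2.INTER_CUBIC))
  for q in('notch_a','frame'): print(n,q,[(np.round(d['point'],4).tolist(),round(d['conf'],2)) for d in bot.pinpoint(n,q)[:2]])
E
```

```text
t 15.45 tcp [ 0.5049 -0.2224  0.1424] yaw(toolY) 13.72 z [ 0. -0. -1.] F [-3.95  2.04  6.91] M [0.33 0.98 0.03] op 0.0088 grip 60.7 j7 0.48
time: 16.28
tcp_pos: [0.5048, -0.2224, 0.142]
tcp_rot: [-0.0, 0.618, 0.786, -0.0]
ft_force: [-0.1, -1.0, -1.4]
opening: 0.0601
finger_force: 0.0
time: 17.45
tcp_pos: [0.5044, -0.2223, 0.2911]
tcp_rot: [-0.001, 0.618, 0.786, -0.0]
ft_force: [1.2, -0.7, 0.5]
opening: 0.06
finger_force: 0.0
t 17.45 tcp [ 0.5044 -0.2223  0.2911] yaw(toolY) 13.71 z [-0.002  0.001 -1.   ] F [ 1.18 -0.68  0.52] M [0.01 0.   0.05] op 0.06 grip 0.0 j7 0.52
scene notch_a [([0.5321, -0.3397, 0.1584], 0.71), ([0.4764, -0.0973, 0.1589], 0.7)]
scene frame [([0.5026, -0.2138, 0.0373], 0.55), ([0.505, -0.2258, 0.0023], 0.51)]
wrist notch_a [([0.5341, -0.3354, 0.1616], 0.64), ([0.4705, -0.0968, 0.1557], 0.58)]
wrist frame [([0.5018, -0.2161, 0.0349], 0.92)]
```

View pics/e_scene.png

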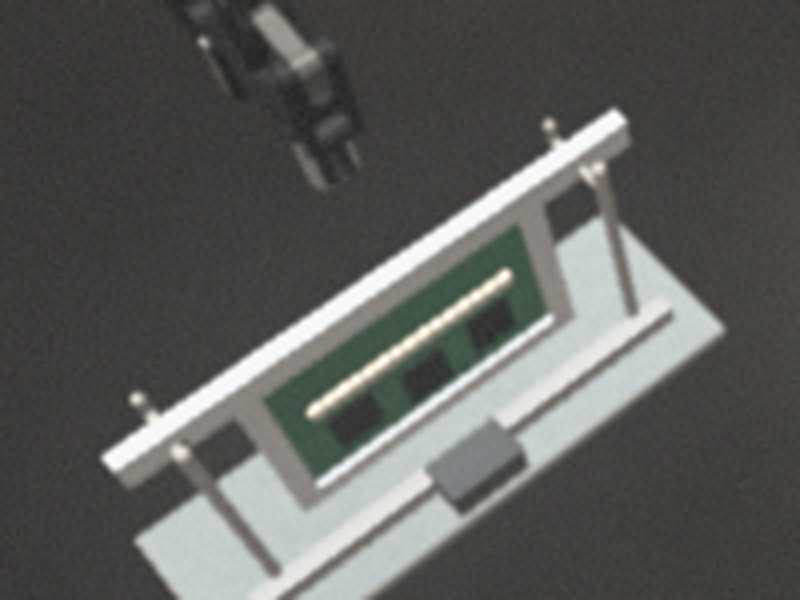

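The frame hangs exactly where it was when held, with both notches home (rail ends at (115,465) and (620,120)), and the gripper is clear. I hand in.

```bash
python3 -c "from cell import bot; print(bot.close_job())"
```

```text
the job is handed in; nothing more can be done
None
```

The frame is hanging on the stand with both notches home on the hooks, released with the gripper clear, and the job was handed in at about 17.5 s; no verdict came back.

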